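# Prove the cover interlock of an opened bench supply

## Task

The cover of this bench supply is off. Check its cover interlock by hand: reach in under the ledge along the rear wall, push the hanging roller arm back towards that wall until it clicks and the needle of the panel meter jumps up the scale, keep it there for about two seconds, then take your hand away so that the arm swings back and the needle falls to zero. Do it gently: stop as soon as it has clicked, never force the arm onto its stop, and do not disturb the loose things on the bench.

Things in the scene. Friction and masses are not known exactly. Their poses are not given: they have to be found in the camera images.
- supply: Open sheet-steel bench supply, fixed, 260 (its x) x 400 (y) x 90 mm high. Origin: centre of underside; x points from its front (robot's side) to its rear wall. Side walls at y = +-198, rear wall's inner face at x = +126, all 90 high. x = -130 to -34: control deck sloping up from z = 45 to 90. Then the open bay: components up to 57 high at x below 35, bare floor (z = 3) beyond
- ledge (a point): Middle of the free lower edge of the ledge: a 4 mm sheet turned in from the top of the rear wall over the whole width, reaching 43 mm over the bay. Its underside is 86 above the bench, this edge lies at x = +83 in the supply's frame; axes as the supply's
- interlock: Cover interlock: enclosed limit switch on the rear wall under the ledge, anywhere along it, axes parallel to the supply's. Origin: on its shaft (along y), in the roller's middle plane, 74 above the bench, 20 in front of the rear wall's inner face. Housing from here x -16 to 20, y 14 to 84, z -18 to 12 mm, so on the +y side of the arm. The arm hangs from the shaft
- roller (a point): Centre of the crowned roller (14 diameter, 10 wide) at the lower end of the steel arm (45 long from the shaft axis, 8 x 4 section, at y 6 to 11 of the switch). At rest the arm leans 32 degrees to the front: roller 24 in front of the shaft, 38 below it, its front half showing beyond the ledge. At the click its front is 3 to 16 behind the ledge's edge: an upright finger meets the ledge first
- rollerarm (a joint): Arm angle, rad: 0 at rest, grows as the roller swings to the rear wall (45 mm per rad); springs back. Feel at the roller: free play of 0.05 to 0.34, unseen and different each time, at 1 to 2 N; then a firm spring, 5 N rising to 8 N in about 0.22 rad; then the click: the force drops at once by about 2 N. Only 0.08 rad (3.5 mm) further is the hard stop. Backing off 0.14 rad drops it out
- needle (a joint): Pointer of the panel meter on the sloping deck (white dial 90 x 64 mm at y = +110 of the supply, black pointer 47 long), rad: 0 at the left end of the scale as seen from the robot; 0.9 at the right while the interlock switch is made. It jumps at the click, it does not follow the arm
- spool: Loose reel of solder, 64 diameter, 60 high, standing beside the supply; origin centre of its underside. Leave alone
- spraycan: Loose spray can, 52 diameter, 150 high, standing beside the supply; origin centre of its underside. Leave alone
- tin: Loose flat round tin, 62 diameter, 24 high, behind the rear wall; origin centre of its underside. Leave alone
- screwdriver: Loose screwdriver lying behind the rear wall; origin below the middle of it. Leave alone

How it is judged:
On the way:
1. the roller arm is pushed until the switch clicks (needle up) and kept so for at least a second (value of joint needle above 0.7 rad), for 1 s.
At the end, for the whole second after the job is handed in: the switch has been made for a second or more and released again: needle back at zero (below 0.15 rad), roller arm hanging free at its rest angle (within 0.06 rad), the four loose things within 15 mm of where they were (value of joint needle below 0.15 rad and value of joint rollerarm below 0.06 rad and velocity of joint rollerarm below 0.2 rad/s and distance of each of spool, spraycan, tin, screwdriver from where it was at the start of the episode below 0.015 m); the robot touches nothing.
It fails at once if the roller arm or its switch is pressed with more than 15 N (forced onto its stop) (contact force between interlock and anything else above 15 N).
It fails at once if a loose thing on the bench is shoved by more than 30 mm (distance of any of spool, spraycan, tin, screwdriver from where it was at the start of the episode above 0.03 m).
It also fails if it takes over 56 s, if anything falls off the work surface, if the arm or the gripper's body presses on something with over 40 N, if the wrist force passes 120 N, or if a joint passes its speed limit or range.

## Robot

A 6-joint arm with a two-finger parallel gripper is mounted at the origin on the work surface. World frame = base frame: x ahead of the robot, y to its left, z up, the work surface at z = 0. Lengths are in m, angles in rad, forces in N, time in s.
With the tool pointing down it reaches from about 0.35 to 0.925 m from the base axis. Payload 6.4 kg.
Tool frame: the origin (TCP) lies midway between the tips of the shut fingers; the grasp point (between the pads) lies 19 mm behind it; z points along the fingers, y is the direction in which the jaws open and shut (so a half turn about z gives the same grasp; the last joint's range is limited). The gripper opens to 94 mm and grips with 3 to 60 N. Pads are 16 mm wide; open, the fingers measure 119 mm over their backs; the gripper's body (75 mm by 177 mm) begins 78 mm behind the grasp point.
Start: joints at [-0.174, 0.245, 1.558, -0, 1.339, -0.174], TCP at [0.65, 0, 0.205] pointing down, gripper open.
Joint ranges: [-3.13, 3.13], [-1.02, 2.26], [0.13, 2.54], [-0.95, 4.09], [0.21, 2.88], [-2.74, 2.74]. Speed limits (rad/s): [2.57, 2.57, 3.14, 3.14, 3.14, 3.14].

## Interface

Orientations are given as a unit quaternion [w, x, y, z].
In Python, from station import manip gives the robot as it stands.
- The arm moves only by the tool jog_arm, never from a script. Its argument "series" is text: rows parted by semicolons, each of 5 numbers parted by spaces: the gripper's target within -1 to 1 (fully open at 1, half-way at 0, shut at -1), then the shift along the world's x, y, z in units of 30 mm (1.0 is 30 mm), then the turn about the world's z in rad. In form: jaw dx dy dz yaw; .... A call has 1 to 20 rows; each row is the pose to reach, as a shift and turn from the pose commanded when the call began; what a row does not reach only later rows make up. A row lasts 1/12 s, in which the tool goes at most 41.7 mm and 7.16 degrees, less where a joint would pass 70% of its speed; a pose out of reach is approached as far as the arm can. A call with a gripper value outside its range is refused whole. The fingers move at their own pace and stop on an object; "squeeze" is the grip in N (left out, the last holds). Time passes only in rows, so rows that repeat a pose let the fingers close. It gives the time, the measured TCP pose, the force and the opening at its end, in the units of the state.
- manip.state(): the state, without advancing time (a new reading comes with each control period).
- manip.get_image(name): name is "scene" or "side" or "wrist"; returns the picture (420x560x3 uint8, red, green, blue); there is no depth.
- manip.camera_model(name): a dict with "vertical_fov" (degrees; the focal length in pixels is half the picture's height over the tangent of half this angle, whatever the lens; pixels are square), "cx", "cy" (the principal point, pixels), "cam_to_world" (4x4, takes a point from camera to world coordinates); the wrist camera has in their place "tool_from_camera" (4x4, takes a point from camera to tool coordinates, whose origin is the TCP and whose axes are the flange's). Camera axes: x right, y up, looking along -z (the intrinsics and any distortion apply to the point x, -y, -z); pixel columns grow to the right and rows downward; lengths in m; the calibration is good to about 2 mm. A picture is of the moment at which its call begins: read the wrist's pose just before it. camera_model takes no time and is no camera call.
- manip.sign_off(): hands the job in, once; it reports no verdict.
The state is a dict: "clock": time; "joint_positions": joint angles; "qd": joint speeds; "joint_torque": joint torques, N m; "tool_pos": TCP position; "eef_rot": TCP orientation; "ft_force": force on the tool from outside, world axes, zero at the start; "moment": the same for the moment, N m; "finger_gap": finger opening in m.
Only numpy, scipy, OpenCV 4.12 (cv2) and the standard library are available. Lean on these libraries where they do the work, as an engineer would, in place of code of your own. Each camera call takes 0.05 s, during which the arm holds its last target.

## Working session

There is one attempt and no reset: what is moved stays moved. The work goes in short steps, Python scripts to look and compute and a tool call to move; the robot and the scene stay as the last step left them, time stands still between calls to the robot, and variables do not carry over. Pictures are saved under pics/ and viewed, and the job is handed in when it is done.

Besides the shell and the picture viewer there is one more tool, called after "Call:" by a JSON object that holds its "api" and its "payload". jog_arm: Moves the arm, as the interface text tells. Its arguments: {"type":"object","properties":{"series":{"type":"string"},"squeeze":{"type":"number"}},"required":["series"]}

```bash
mkdir -p pics; python3 - <<'E'
from station import manip
import cv2
print(manip.state())
for n in ["scene","side","wrist"]:
    im=manip.get_image(n); cv2.imwrite(f"pics/{n}0.png",im[:,:,::-1]); print(n,manip.camera_model(n))
E
```

```text
{'clock': 0.0, 'joint_positions': array([-1.74113695e-01,  2.45809979e-01,  1.55900169e+00, -2.07605879e-05,
        1.33867090e+00, -1.74098511e-01]), 'qd': array([ 0.00139288,  0.00112014, -0.00052236, -0.00159143, -0.00127273,
       -0.00068045]), 'joint_torque': array([ 8.38778797e-04, -4.15839279e+01, -3.14599335e+01,  6.84806099e-02,
        3.33599187e-02, -1.41738678e-04]), 'tool_pos': array([6.49406534e-01, 9.56520823e-05, 2.04354599e-01]), 'eef_rot': array([-7.68035295e-04,  7.07110138e-01,  7.07102793e-01, -5.50605847e-04]), 'ft_force': array([-0.56142586, -0.56279717, -0.48448358]), 'moment': array([-0.01292128, -0.00354848,  0.0358003 ]), 'finger_gap': 0.09376499403198114}
scene {'vertical_fov': 43.14784006955551, 'cx': 271.0991610409406, 'cy': 217.06595109982396, 'cam_to_world': array([[-0.33573176, -0.71127922,  0.61754843,  1.27089052],
       [ 0.94183228, -0.26417494,  0.20775839,  0.27582245],
       [ 0.01536659,  0.65137813,  0.75859765,  0.96240635],
       [ 0.        ,  0.        ,  0.        ,  1.        ]])}
side {'vertical_fov': 55.83786332064475, 'cx': 282.11009874145026, 'cy': 210.84173226281067, 'cam_to_world': array([[ 0.97958788,  0.11235966, -0.16668202,  0.42224328],
       [-0.2008504 ,  0.58078723, -0.78888866, -0.59073745],
       [ 0.00816753,  0.80626391,  0.59149961,  0.54575771],
       [ 0.        ,  0.        ,  0.        ,  1.        ]])}
wrist {'vertical_fov': 59.12386011764954, 'cx': 277.57872464955136, 'cy': 207.5091641304255, 'tool_from_camera': array([[ 1.23036320e-03,  9.71208691e-01,  2.38227126e-01,
         6.95179470e-02],
       [ 9.99999104e-01, -1.32047584e-03,  2.18680019e-04,
        -1.51979580e-04],
       [ 5.26957101e-04,  2.38226644e-01, -9.71209446e-01,
        -1.79547619e-01],
       [ 0.00000000e+00,  0.00000000e+00,  0.00000000e+00,
         1.00000000e+00]])}
```

View pics/scene0.png

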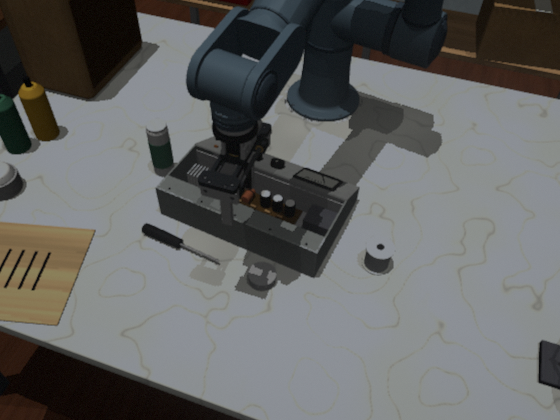

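View pics/side0.png

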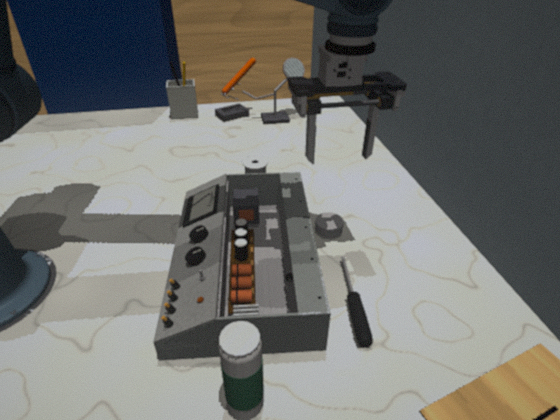

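View pics/wrist0.png

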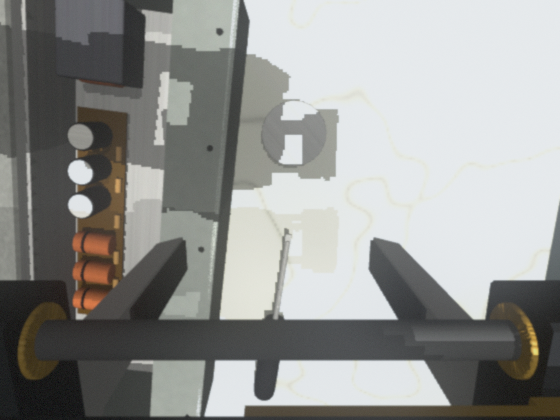

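```bash
python3 - <<'E'
import cv2
a=cv2.imread("pics/side0.png")[160:370,145:345]; cv2.imwrite("pics/side0z.png",cv2.resize(a,None,fx=2.85,fy=2.85,interpolation=2))
a=cv2.imread("pics/scene0.png")[130:280,145:365]; cv2.imwrite("pics/scene0z.png",cv2.resize(a,None,fx=3.6,fy=3.6,interpolation=2))
E
```

```text
(no output)
```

View pics/side0z.png

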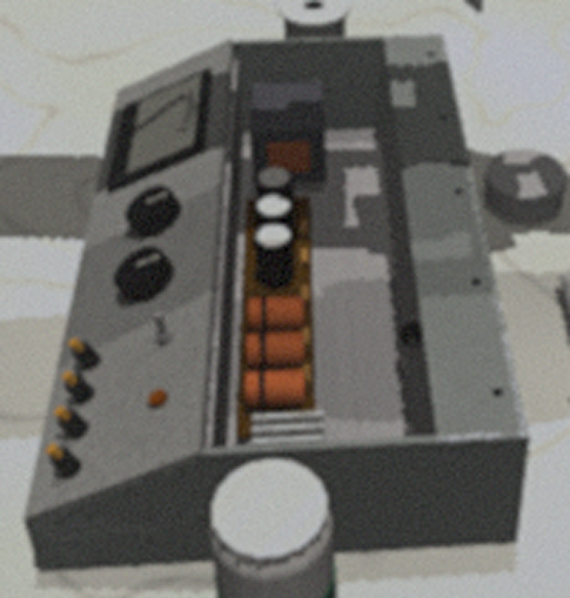

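View pics/scene0z.png

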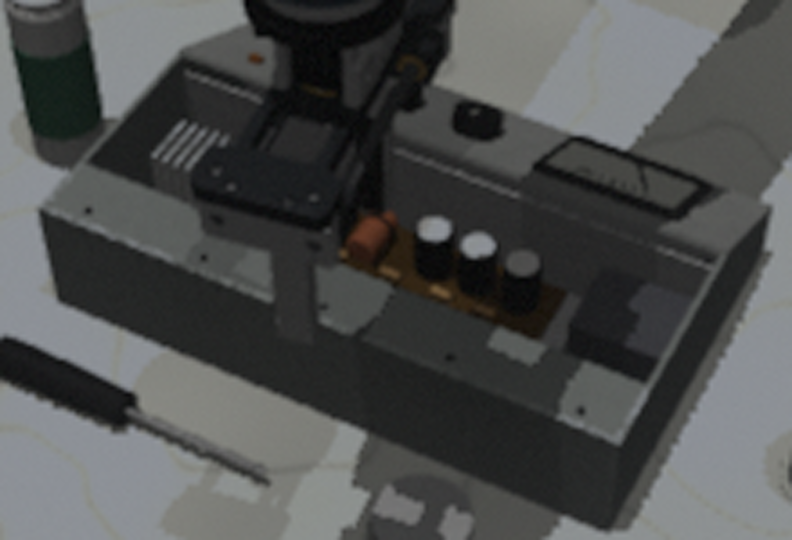

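```bash
cat > h.py <<'E'
import numpy as np
from station import manip
def ray(n,u,v,st=None):
    m=manip.camera_model(n); f=210/np.tan(np.radians(m["vertical_fov"]/2))
    d=np.array([(u-m["cx"])/f,-(v-m["cy"])/f,-1])
    if n=="wrist":
        from scipy.spatial.transform import Rotation as R
        st=st or manip.state(); w,x,y,z=st["eef_rot"]; T=np.eye(4); T[:3,:3]=R.from_quat([x,y,z,w]).as_matrix(); T[:3,3]=st["tool_pos"]
        M=T@m["tool_from_camera"]
    else: M=m["cam_to_world"]
    return M[:3,3],M[:3,:3]@d
def pl(n,u,v,z,st=None):
    o,d=ray(n,u,v,st); return o+d*(z-o[2])/d[2]
E
python3 - <<'E'
from h import *
np.set_printoptions(precision=4,suppress=True)
print("side R",pl("side",329.9,313.3,.09),"L",pl("side",299.4,173,.09))
print("scene R",pl("scene",156.1,187.8,.09),"L",pl("scene",317.8,252.2,.09))
print("roller",pl("side",288.9,276.8,.036))
for v in (20,150,280): pass
print("wrist ledge edge", pl("wrist",171,20,.086),pl("wrist",162,200,.086),"rear",pl("wrist",247,40,.09),pl("wrist",220,210,.09),pl("wrist",207,400,.09))
print("led",pl("side",145+384/2.85,160+37/2.85,.088),pl("side",145+432/2.85,160+440/2.85,.088))
E
```

```text
side R [ 0.5681 -0.2402  0.09  ] L [0.6174 0.1499 0.09  ]
scene R [ 0.5691 -0.2364  0.09  ] L [0.6168 0.1587 0.09  ]
roller [ 0.538  -0.1068  0.036 ]
wrist ledge edge [0.5703 0.1388 0.086 ] [0.5537 0.0027 0.086 ] rear [0.6265 0.1245 0.09  ] [ 0.602  -0.0047  0.09  ] [ 0.5832 -0.1885  0.09  ]
led [0.5749 0.1615 0.088 ] [ 0.5211 -0.2312  0.088 ]
```

```bash
python3 - <<'E'
import cv2
a=cv2.imread("pics/side0.png")[0:180,270:420]; cv2.imwrite("pics/side0g.png",cv2.convertScaleAbs(cv2.resize(a,None,fx=3.3,fy=3.3,interpolation=2),alpha=1.6,beta=20))
a=cv2.imread("pics/wrist0.png")[210:420]; cv2.imwrite("pics/wrist0g.png",cv2.convertScaleAbs(cv2.resize(a,None,fx=1.4,fy=1.4,interpolation=2),alpha=2,beta=20))
E
```

```text
(no output)
```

View pics/side0g.png

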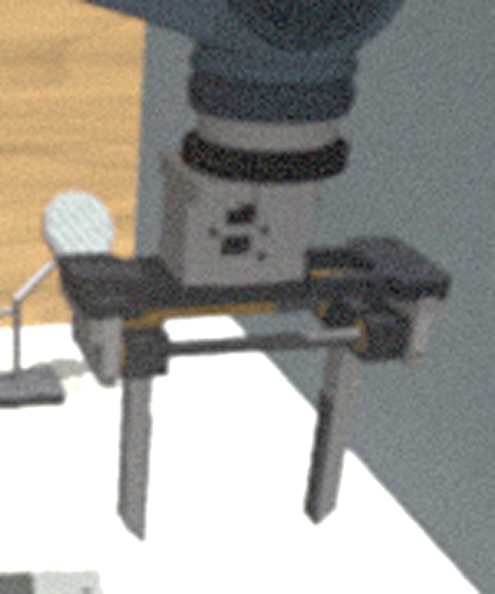

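View pics/wrist0g.png

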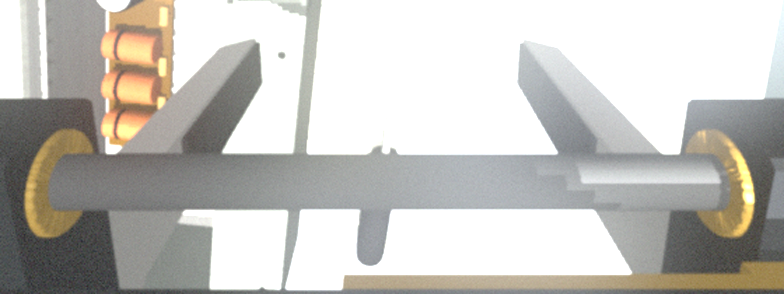

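Call:
{"api": "jog_arm", "payload": {"series": "-1 0 0 1 0.12; -1 0 0 2 0.24; -1 0 0 3 0.36; -1 0 0 3 0.48; -1 0 0 3 0.6; -1 0 0 3 0.72; -1 0 0 3 0.84; -1 0 0 3 0.96; -1 0 0 3 1.08; -1 0 0 3 1.2; -1 0 0 3 1.32; -1 0 0 3 1.45; -1 0 0 3 1.45; -1 0 0 3 1.45", "squeeze": 10}}

```text
clock: 1.32
tool_pos: [0.6499, 0.0, 0.2951]
eef_rot: [-0.0, 0.062, 0.998, 0.0]
ft_force: [-0.3, 0.1, 0.2]
finger_gap: 0.0044
```

Call:
{"api": "jog_arm", "payload": {"series": "-1 2 -0.24 0 0; -1 4 -0.48 0 0; -1 6 -0.72 0 0; -1 8 -0.96 0 0; -1 9 -1.1 0 0; -1 10 -1.2 0 0; -1 11 -1.3 0 0; -1 12 -1.4 0 0; -1 12 -1.4 0 0; -1 12 -1.4 0 0"}}

```text
clock: 2.15
tool_pos: [0.9547, -0.0395, 0.2655]
eef_rot: [0.004, 0.062, 0.998, 0.001]
ft_force: [0.2, 0.4, -2.0]
finger_gap: 0.0006
```

```bash
python3 - <<'E'
from h import *
s=manip.state();print(s)
E
```

```text
{'clock': 2.15, 'joint_positions': array([-0.16047651,  1.1454443 ,  0.13616596,  0.00346633,  1.8517991 ,
       -1.60630026]), 'qd': array([-0.01098735,  0.01024942, -0.02249079,  0.00738863, -0.16150433,
       -0.01789183]), 'joint_torque': array([ 1.11785498e+00, -9.10914159e+01, -4.42318404e+01,  3.38920923e-03,
        3.94323561e-01, -1.72030705e-03]), 'tool_pos': array([ 0.954695  , -0.03952461,  0.26545762]), 'eef_rot': array([0.00423472, 0.06195852, 0.99806895, 0.00125493]), 'ft_force': array([ 0.16974699,  0.41361944, -1.98410217]), 'moment': array([ 0.13383595, -0.08768994, -0.05489318]), 'finger_gap': 0.0006274190357862522}
```

Call:
{"api": "jog_arm", "payload": {"series": "-1 2 0 0 0; -1 3 0 0 0; -1 3 0 0 0; -1 3 0 0 0; -1 3 0 0 0; -1 3 0 0 0"}}

```text
clock: 2.65
tool_pos: [0.9709, -0.0365, 0.2622]
eef_rot: [0.03, 0.06, 0.998, 0.0]
ft_force: [-0.6, -0.8, -0.3]
finger_gap: 0.0007
```

```bash
python3 - <<'E'
from h import *
s=manip.state();print(s)
E
```

```text
{'clock': 2.65, 'joint_positions': array([-0.1556708 ,  1.15509309,  0.12660256,  0.00687073,  1.80006834,
       -1.60359221]), 'qd': array([-3.50016575e-03,  3.71278284e-03,  6.23938943e-04,  7.86565517e-05,
       -3.15906863e-03, -2.94097840e-04]), 'joint_torque': array([ 3.82726081e-02, -7.08157611e+01, -3.29336607e+01, -1.70990257e-03,
       -6.42099814e-02,  2.75567574e-03]), 'tool_pos': array([ 0.97093818, -0.03650474,  0.26220811]), 'eef_rot': array([3.00894491e-02, 6.04921825e-02, 9.97714929e-01, 4.91561674e-04]), 'ft_force': array([-0.56244886, -0.83000718, -0.31577974]), 'moment': array([ 0.06817079, -0.03699542,  0.04047881]), 'finger_gap': 0.0007489830116374}
```

Call:
{"api": "jog_arm", "payload": {"series": "-1 -1 0 0 0; -1 -2 0 0 0; -1 -3 0 0 0; -1 -3 0 0 0; -1 -3 0 0 0"}}

```text
clock: 3.07
tool_pos: [0.8769, -0.036, 0.2604]
eef_rot: [0.027, 0.06, 0.998, 0.001]
ft_force: [1.4, 0.3, -0.2]
finger_gap: 0.0005
```

```bash
python3 - <<'E'
from h import *
s=manip.state();print(s['joint_positions'],s['tool_pos'],s['eef_rot'])
E
```

```text
[-0.1720893   0.7433333   0.78601492  0.00754503  1.55886463 -1.62171967] [ 0.87688471 -0.03597747  0.26036146] [2.69405478e-02 6.04683611e-02 9.97806182e-01 7.79112988e-04]
```

Call:
{"api": "jog_arm", "payload": {"series": "-1 3 0 0 0; -1 6 0 0 0; -1 10 0 0 0; -1 15 0 0 0; -1 20 0 0 0; -1 20 0 0 0; -1 20 0 0 0"}}

```text
clock: 3.65
tool_pos: [0.9884, -0.0325, 0.2281]
eef_rot: [0.045, 0.06, 0.997, 0.001]
ft_force: [-0.6, -0.4, 0.3]
finger_gap: 0.0004
```

```bash
python3 - <<'E'
from h import *
s=manip.state();print(s['joint_positions'],s['tool_pos'],s['eef_rot'],s['qd'])
E
```

```text
[-0.14972599  1.19159707  0.1264473   0.00994785  1.73424654 -1.59762949] [ 0.98844858 -0.03245868  0.2281371 ] [4.48907295e-02 6.03201102e-02 9.97168729e-01 9.12355139e-04] [ 0.01691191  0.05170715  0.00137824 -0.00159856 -0.09462643  0.01386046]
```

Call:
{"api": "jog_arm", "payload": {"series": "-1 5 0 2 0; -1 10 0 3 0; -1 10 0 3 0; -1 10 0 3 0; -1 10 0 3 0"}}

```text
clock: 4.07
tool_pos: [0.9943, -0.0281, 0.2409]
eef_rot: [0.06, 0.06, 0.996, 0.001]
ft_force: [0.5, 0.1, 0.4]
finger_gap: 0.0005
```

Call:
{"api": "jog_arm", "payload": {"series": "-1 5 0 2 0; -1 10 0 3 0; -1 10 0 3 0; -1 10 0 3 0; -1 10 0 3 0"}}

```text
clock: 4.48
tool_pos: [1.0006, -0.0244, 0.2484]
eef_rot: [0.075, 0.06, 0.995, 0.002]
ft_force: [-0.7, 0.2, 0.1]
finger_gap: 0.0007
```

```bash
python3 - <<'E'
from h import *
s=manip.state();print(s['joint_positions'],s['tool_pos'],s['eef_rot'],s['qd'])
E
```

```text
[-0.1416036   1.17246454  0.12647767  0.01621214  1.69411909 -1.58848666] [ 1.00062917 -0.02435815  0.24838028] [0.07459217 0.06015611 0.99539599 0.00201991] [ 5.49454264e-03 -1.23846174e-03 -1.10636055e-03  1.84051156e-05
  4.90209775e-03  5.06522360e-03]
```

Call:
{"api": "jog_arm", "payload": {"series": "-1 10 0 3 0; -1 20 0 6 0; -1 20 0 6 0"}}

```text
clock: 4.73
tool_pos: [1.008, -0.022, 0.2542]
eef_rot: [0.09, 0.06, 0.994, 0.003]
ft_force: [-0.5, -0.6, -0.1]
finger_gap: 0.0008
```

Call:
{"api": "jog_arm", "payload": {"series": "-1 10 0 5 0; -1 20 0 10 0; -1 20 0 10 0"}}

```text
clock: 4.98
tool_pos: [1.0101, -0.0199, 0.2788]
eef_rot: [0.105, 0.06, 0.993, 0.003]
ft_force: [-1.3, -0.1, 0.1]
finger_gap: 0.0004
```

Call:
{"api": "jog_arm", "payload": {"series": "-1 10 0 5 0; -1 20 0 10 0; -1 20 0 10 0; -1 20 0 10 0; -1 20 0 10 0; -1 20 0 10 0"}}

```text
clock: 5.48
tool_pos: [1.0082, -0.0167, 0.3126]
eef_rot: [0.12, 0.06, 0.991, 0.004]
ft_force: [1.1, -0.3, -0.5]
finger_gap: 0.0005
```

Call:
{"api": "jog_arm", "payload": {"series": "-1 10 -1 3 0; -1 20 -2 5 0; -1 20 -2 5 0"}}

```text
clock: 5.73
tool_pos: [1.0182, -0.026, 0.3081]
eef_rot: [0.134, 0.06, 0.989, 0.004]
ft_force: [0.4, -1.1, -0.1]
finger_gap: 0.0006
```

Call:
{"api": "jog_arm", "payload": {"series": "-1 10 -1 3 0; -1 20 -2 5 0; -1 20 -2 5 0"}}

```text
clock: 5.98
tool_pos: [1.0277, -0.0343, 0.3043]
eef_rot: [0.149, 0.06, 0.987, 0.005]
ft_force: [-0.2, 0.4, 0.0]
finger_gap: 0.0008
```

Call:
{"api": "jog_arm", "payload": {"series": "-1 10 -1 3 0; -1 20 -2 5 0; -1 20 -2 5 0"}}

```text
clock: 6.23
tool_pos: [1.0371, -0.0415, 0.302]
eef_rot: [0.164, 0.06, 0.985, 0.005]
ft_force: [-0.4, 0.7, -0.8]
finger_gap: 0.0005
```

Call:
{"api": "jog_arm", "payload": {"series": "-1 10 -1 3 0; -1 20 -2 5 0; -1 20 -2 5 0"}}

```text
clock: 6.48
tool_pos: [1.0462, -0.048, 0.3003]
eef_rot: [0.179, 0.059, 0.982, 0.005]
ft_force: [0.6, -0.4, 0.5]
finger_gap: 0.0007
```

Call:
{"api": "jog_arm", "payload": {"series": "-1 10 -1 3 0; -1 20 -2 5 0; -1 20 -2 5 0"}}

```text
clock: 6.73
tool_pos: [1.0552, -0.0539, 0.2989]
eef_rot: [0.194, 0.059, 0.979, 0.005]
ft_force: [-0.7, -0.6, 0.2]
finger_gap: 0.0002
```

Call:
{"api": "jog_arm", "payload": {"series": "-1 10 -1 3 0; -1 20 -2 5 0; -1 20 -2 5 0"}}

```text
clock: 6.98
tool_pos: [1.0639, -0.0593, 0.2981]
eef_rot: [0.209, 0.059, 0.976, 0.006]
ft_force: [-0.1, -0.3, 0.4]
finger_gap: 0.0007
```

```bash
python3 - <<'E'
from h import *
s=manip.state();print(s['joint_positions'],s['tool_pos'],s['eef_rot'],s['qd'])
E
```

```text
[-0.17687993  1.14183652  0.12749032  0.05848744  1.45582137 -1.62099862] [ 1.06387731 -0.05926236  0.29813409] [0.20860036 0.05918569 0.97619288 0.00551417] [-0.01733762  0.02095811  0.00220843  0.0079196  -0.02354902 -0.01753705]
```

Call:
{"api": "jog_arm", "payload": {"series": "-1 -1.2 -0.1 0 0; -1 -2.4 -0.2 0 0; -1 -3.6 -0.3 0 0; -1 -4.8 -0.4 0 0; -1 -6 -0.5 0 0; -1 -7.2 -0.6 0 0; -1 -8.4 -0.7 0 0; -1 -9.6 -0.8 0 0; -1 -10.8 -0.9 -0.2 0; -1 -12 -1 -0.4 0; -1 -13.2 -1.1 -0.6 0; -1 -14.4 -1.2 -0.8 0; -1 -15.6 -1.3 -1 0; -1 -16.8 -1.4 -1.2 0; -1 -17.6 -1.5 -1.4 0; -1 -18.2 -1.6 -1.6 0; -1 -18.2 -1.6 -1.6 0; -1 -18.2 -1.6 -1.6 0; -1 -18.2 -1.6 -1.6 0"}}

```text
clock: 8.57
tool_pos: [0.5188, -0.1073, 0.2514]
eef_rot: [0.21, 0.059, 0.976, 0.005]
ft_force: [0.7, 0.3, 0.0]
finger_gap: 0.0006
```

```bash
python3 - <<'E'
from h import *
import cv2
s=manip.state();print(s['joint_positions'],s['tool_pos'],s['eef_rot'],s['qd'])
for n in ("wrist","side"):
    im=manip.get_image(n)[:,:,::-1]; cv2.imwrite(f"pics/{n}1.png",im)
E
```

```text
[-0.52349434 -0.36130941  2.09836034  0.22524468  1.03796375 -2.05202704] [ 0.51884332 -0.10726611  0.25135761] [0.20957376 0.05912427 0.97598907 0.00533881] [ 0.00622316  0.01754324 -0.01404716  0.00135011  0.00025087 -0.00147408]
```

View pics/wrist1.png

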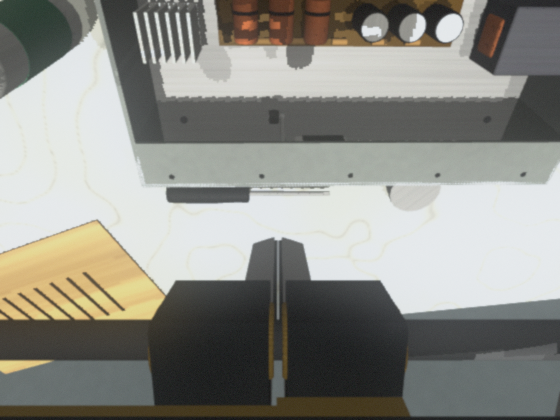

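View pics/side1.png

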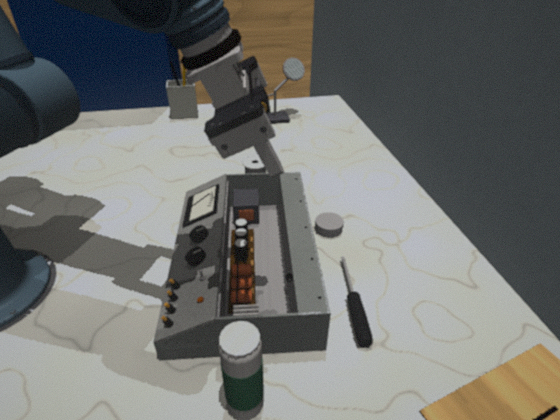

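```bash
python3 - <<'E'
from h import *
import cv2
np.set_printoptions(precision=4,suppress=True)
a=cv2.imread("pics/wrist1.png")[80:200,120:320]; cv2.imwrite("pics/wrist1z.png",cv2.convertScaleAbs(cv2.resize(a,None,fx=4,fy=4,interpolation=2),alpha=1.3,beta=20))
o=np.array([.464,-.025]);X=np.array([.9927,-.1207]);Y=np.array([.1207,.9927])
for u,v,z in [(273,117,.036),(139,143,.088),(552,142,.088),(345,142,.088),(147,184,.09),(547,182,.09)]:
    p=pl("wrist",u,v,z); q=p[:2]-o; print(u,v,p,"supply",q@X,q@Y)
E
```

```text
273 117 [ 0.5402 -0.1056  0.036 ] supply 0.08541247896088762 -0.07077664322326563
139 143 [ 0.5261 -0.2251  0.088 ] supply 0.08584602589885841 -0.19113766706642996
552 142 [0.5744 0.1496 0.088 ] supply 0.08855822518287722 0.18662922969479395
345 142 [ 0.5492 -0.0423  0.088 ] supply 0.08666238916075762 -0.006893972428021371
147 184 [ 0.5682 -0.2314  0.09  ] supply 0.1284052352385686 -0.19235445404433715
547 182 [0.6193 0.1586 0.09  ] supply 0.13202944349048648 0.2009696074493785
```

View pics/wrist1z.png

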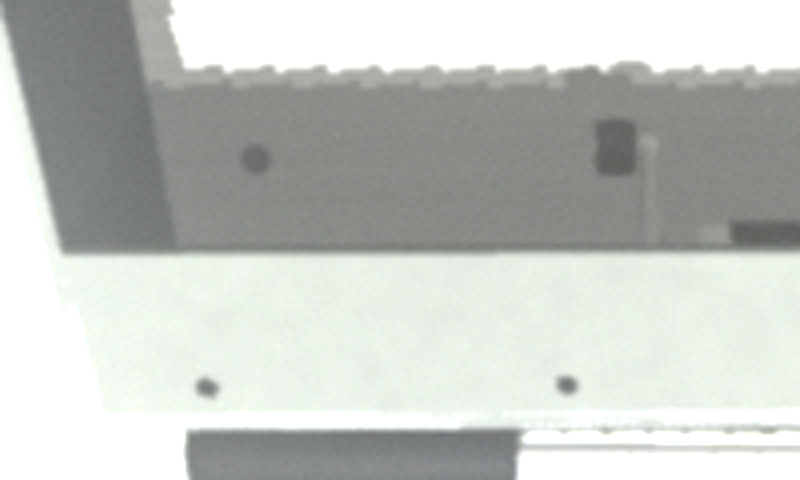

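Call:
{"api": "jog_arm", "payload": {"series": "-1 0 0 -1 0; -1 0 0 -2 0; -1 0 0 -3 0; -1 0 0 -4 0; -1 0 0 -4.8 0; -1 0 0 -5.4 0; -1 0 0 -5.8 0; -1 0 0 -6 0; -1 0 0 -6 0; -1 0 0 -6 0"}}

```text
clock: 9.5
tool_pos: [0.5188, -0.1072, 0.0708]
eef_rot: [0.209, 0.059, 0.976, 0.006]
ft_force: [0.6, 0.1, -0.5]
finger_gap: 0.0007
```

```bash
python3 - <<'E'
from h import *
import cv2
s=manip.state();print(s['tool_pos'],s['eef_rot'],s['ft_force'])
for n in ("wrist","side"):
    im=manip.get_image(n)[:,:,::-1]
    im=im[150:330,140:340] if n=="side" else im
    cv2.imwrite(f"pics/{n}2.png",cv2.convertScaleAbs(cv2.resize(im,None,fx=3,fy=3,interpolation=2) if n=="side" else im,alpha=1.3,beta=20))
E
```

```text
[ 0.51875938 -0.10720858  0.07084287] [0.20913986 0.05895755 0.97609121 0.00552024] [ 0.5942387   0.06789977 -0.4939086 ]
```

View pics/wrist2.png

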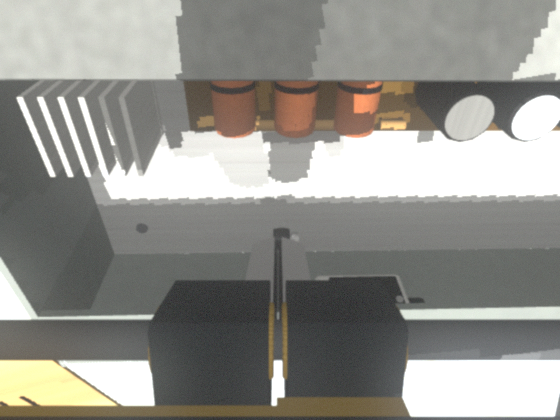

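View pics/side2.png

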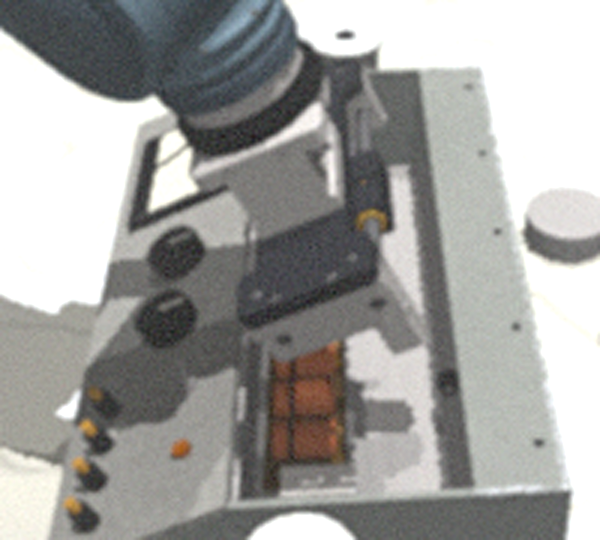

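```bash
python3 - <<'E'
from h import *
np.set_printoptions(precision=4,suppress=True)
o=np.array([.467,-.025]);X=np.array([.9927,-.1207]);Y=np.array([.1207,.9927])
for u,v,z in [(281,233,.036),(278,235,.071),(320,283,.086),(410,283,.086),(322,277,.056),(405,277,.056)]:
    p=pl("wrist",u,v,z); q=p[:2]-o; print(u,v,p,"supply",q@X,q@Y)
m=manip.camera_model("wrist")["tool_from_camera"]
f=210/np.tan(np.radians(59.12386/2))
for t in [(0,0,0),(.008,0,0),(-.008,0,0)]:
    c=np.linalg.inv(m)@np.array([*t,1]); print(t,277.58+f*c[0]/-c[2],207.5-f*c[1]/-c[2])
E
```

```text
281 233 [ 0.5367 -0.1054  0.036 ] supply 0.07884346220265674 -0.07137222580607917
278 235 [ 0.5063 -0.1051  0.071 ] supply 0.04870502863405279 -0.07480868050087175
320 283 [ 0.5277 -0.0871  0.086 ] supply 0.06771719969603807 -0.05427409419863712
410 283 [ 0.5347 -0.0419  0.086 ] supply 0.06921221107990011 -0.008599891646902192
322 277 [ 0.5581 -0.0833  0.056 ] supply 0.09751615119590827 -0.04687179282014646
405 277 [ 0.566  -0.0321  0.056 ] supply 0.09914225801951901 0.004854343408698711
(0, 0, 0) 276.20610512709305 254.65409942328563
(0.008, 0, 0) 276.2031901278786 239.9107034071738
(-0.008, 0, 0) 276.20896241600434 269.1056099907622
```

Call:
{"api": "jog_arm", "payload": {"series": "-1 0 0 -0.6 0; -1 0 0 -1.2 0; -1 0 0 -1.6 0; -1 0 0 -1.85 0; -1 0 0 -1.85 0; -1 0 0 -1.85 0"}}

```text
clock: 10.1
tool_pos: [0.5185, -0.1074, 0.0156]
eef_rot: [0.209, 0.059, 0.976, 0.005]
ft_force: [-0.4, -0.5, 0.2]
finger_gap: 0.0004
```

Call:
{"api": "jog_arm", "payload": {"series": "-1 0.05 -0.006 0 0; -1 0.1 -0.012 0 0; -1 0.15 -0.018 0 0; -1 0.2 -0.024 0 0; -1 0.2 -0.024 0 0"}}

```text
clock: 10.52
tool_pos: [0.5246, -0.1081, 0.0154]
eef_rot: [0.209, 0.059, 0.976, 0.005]
ft_force: [0.1, 0.1, 0.1]
finger_gap: 0.0008
```

```bash
cat > look.py <<'E'
import sys,cv2
from h import *
k=sys.argv[1]
s=manip.state();print(s['clock'],s['tool_pos'],s['ft_force'],s['moment'])
a=manip.get_image("scene")[150:270,190:350,::-1]
b=manip.get_image("wrist")[180:320,190:350,::-1]
a=cv2.resize(a,None,fx=2.5,fy=2.5,interpolation=2);b=cv2.resize(b,None,fx=2.5,fy=2.5,interpolation=2)
h=np.zeros((max(a.shape[0],b.shape[0]),800,3),np.uint8);h[:a.shape[0],:400]=a;h[:b.shape[0],400:]=b
cv2.imwrite(f"pics/look{k}.png",cv2.convertScaleAbs(h,alpha=1.3,beta=15))
E
python3 look.py 1
```

```text
10.5167 [ 0.5246275  -0.10805818  0.01542443] [0.06129269 0.07172515 0.07578516] [0.03957719 0.12307138 0.01655396]
```

View pics/look1.png

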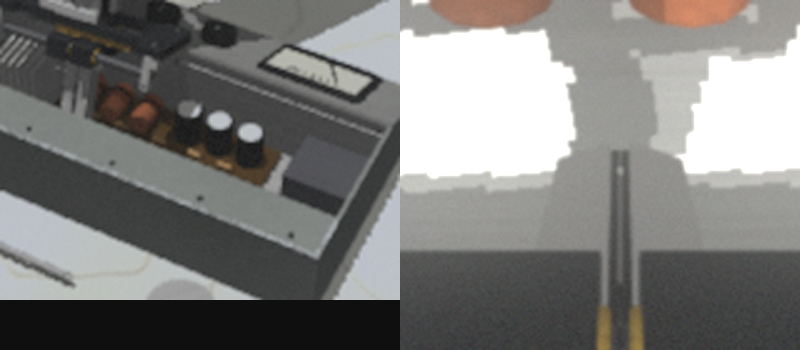

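Call:
{"api": "jog_arm", "payload": {"series": "-1 0.03 -0.004 0 0; -1 0.06 -0.007 0 0; -1 0.1 -0.012 0 0; -1 0.1 -0.012 0 0"}}

```text
clock: 10.95
tool_pos: [0.5272, -0.1083, 0.015]
eef_rot: [0.209, 0.059, 0.976, 0.006]
ft_force: [0.2, 0.3, -0.8]
finger_gap: 0.0005
```

Call:
{"api": "jog_arm", "payload": {"series": "-1 0.03 -0.004 0 0; -1 0.06 -0.007 0 0; -1 0.1 -0.012 0 0; -1 0.1 -0.012 0 0"}}

```text
clock: 11.28
tool_pos: [0.5303, -0.1086, 0.015]
eef_rot: [0.209, 0.059, 0.976, 0.005]
ft_force: [-1.0, 0.3, -0.1]
finger_gap: 0.0
```

Call:
{"api": "jog_arm", "payload": {"series": "-1 0.03 -0.004 0 0; -1 0.06 -0.007 0 0; -1 0.06 -0.007 0 0"}}

```text
clock: 11.53
tool_pos: [0.5316, -0.1086, 0.0146]
eef_rot: [0.209, 0.059, 0.976, 0.006]
ft_force: [-0.5, 0.4, -0.2]
finger_gap: 0.0003
```

Call:
{"api": "jog_arm", "payload": {"series": "-1 0.03 -0.004 0 0; -1 0.06 -0.007 0 0; -1 0.06 -0.007 0 0"}}

```text
clock: 11.78
tool_pos: [0.5328, -0.1087, 0.014]
eef_rot: [0.208, 0.059, 0.976, 0.006]
ft_force: [-2.4, -1.9, -3.0]
finger_gap: 0.0006
```

Call:
{"api": "jog_arm", "payload": {"series": "-1 0.03 -0.004 0 0; -1 0.06 -0.007 0 0; -1 0.06 -0.007 0 0"}}

```text
clock: 12.03
tool_pos: [0.5339, -0.1087, 0.0134]
eef_rot: [0.207, 0.059, 0.976, 0.006]
ft_force: [-5.4, -2.4, -5.5]
finger_gap: 0.0006
```

```bash
python3 look.py 2
```

```text
12.0333 [ 0.53389067 -0.10865491  0.01340101] [-5.37631825 -2.40012788 -5.50205614] [-0.38089944  1.34096139 -0.27210855]
```

View pics/look2.png

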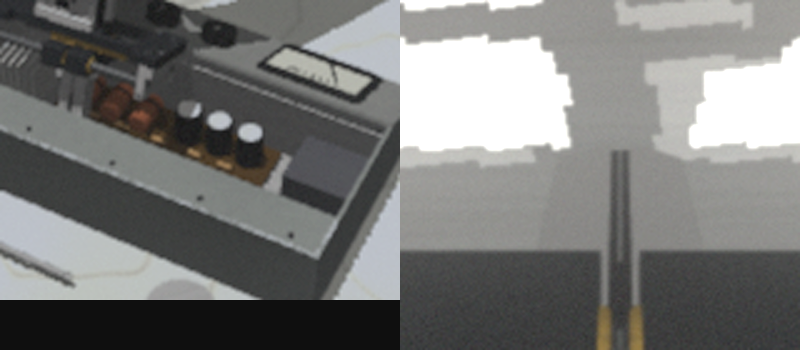

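Call:
{"api": "jog_arm", "payload": {"series": "-1 -0.1 0.012 0 0; -1 -0.3 0.036 0 0; -1 -0.5 0.06 0 0; -1 -0.5 0.1 0.2 0; -1 -0.5 0.18 0.5 0; -1 -0.5 0.18 0.66 0; -1 -0.5 0.18 0.66 0; -1 -0.5 0.18 0.66 0"}}

```text
clock: 12.8
tool_pos: [0.5213, -0.1041, 0.0359]
eef_rot: [0.21, 0.059, 0.976, 0.005]
ft_force: [0.3, -0.8, -0.4]
finger_gap: 0.0004
```

```bash
python3 look.py 3; python3 - <<'E'
from h import *
s=manip.state(); o=np.array([.467,-.025]);X=np.array([.9927,-.1207]);Y=np.array([.1207,.9927])
q=s['tool_pos'][:2]-o; print(q@X,q@Y)
E
```

```text
12.8 [ 0.52133345 -0.10411322  0.0359472 ] [ 0.31630655 -0.77351658 -0.3962895 ] [0.06807948 0.1591266  0.00762524]
0.06268604716858558 -0.07173776942395284
```

View pics/look3.png

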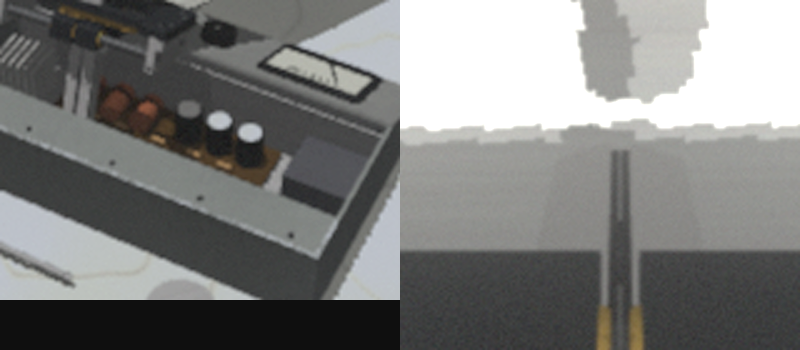

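Call:
{"api": "jog_arm", "payload": {"series": "-1 0.06 -0.007 0 0; -1 0.12 -0.014 0 0; -1 0.15 -0.018 0 0; -1 0.18 -0.022 0 0; -1 0.21 -0.026 -0.018 0; -1 0.245 -0.03 -0.037 0; -1 0.245 -0.03 -0.037 0"}}

```text
clock: 13.48
tool_pos: [0.5276, -0.1046, 0.0332]
eef_rot: [0.209, 0.059, 0.976, 0.006]
ft_force: [-1.5, -0.7, -0.1]
finger_gap: 0.0008
```

Call:
{"api": "jog_arm", "payload": {"series": "-1 0.033 -0.004 -0.018 0; -1 0.066 -0.008 -0.036 0; -1 0.066 -0.008 -0.036 0"}}

```text
clock: 13.73
tool_pos: [0.5296, -0.1048, 0.0322]
eef_rot: [0.209, 0.059, 0.976, 0.006]
ft_force: [-1.0, -0.2, -0.9]
finger_gap: 0.0006
```

Call:
{"api": "jog_arm", "payload": {"series": "-1 0.035 -0.004 -0.015 0; -1 0.069 -0.008 -0.03 0; -1 0.069 -0.008 -0.03 0"}}

```text
clock: 13.98
tool_pos: [0.5319, -0.1051, 0.0315]
eef_rot: [0.209, 0.059, 0.976, 0.006]
ft_force: [-2.0, -0.0, -0.1]
finger_gap: 0.0007
```

Call:
{"api": "jog_arm", "payload": {"series": "-1 0.035 -0.004 -0.014 0; -1 0.069 -0.008 -0.028 0; -1 0.069 -0.008 -0.028 0"}}

```text
clock: 14.23
tool_pos: [0.534, -0.1054, 0.0307]
eef_rot: [0.209, 0.059, 0.976, 0.006]
ft_force: [-1.9, 0.8, 0.2]
finger_gap: 0.0003
```

Call:
{"api": "jog_arm", "payload": {"series": "-1 0.036 -0.004 -0.012 0; -1 0.071 -0.009 -0.023 0; -1 0.071 -0.009 -0.023 0"}}

```text
clock: 14.48
tool_pos: [0.5362, -0.1057, 0.0301]
eef_rot: [0.209, 0.059, 0.976, 0.006]
ft_force: [-0.8, -0.2, -0.8]
finger_gap: 0.0008
```

Call:
{"api": "jog_arm", "payload": {"series": "-1 0.036 -0.004 -0.011 0; -1 0.071 -0.009 -0.021 0; -1 0.071 -0.009 -0.021 0"}}

```text
clock: 14.73
tool_pos: [0.5383, -0.106, 0.0294]
eef_rot: [0.209, 0.059, 0.976, 0.006]
ft_force: [-0.1, -1.7, -0.7]
finger_gap: 0.0006
```

Call:
{"api": "jog_arm", "payload": {"series": "-1 0.036 -0.004 -0.008 0; -1 0.073 -0.009 -0.016 0; -1 0.073 -0.009 -0.016 0"}}

```text
clock: 14.98
tool_pos: [0.54, -0.106, 0.0286]
eef_rot: [0.208, 0.059, 0.976, 0.006]
ft_force: [-5.8, 0.8, 1.5]
finger_gap: 0.0003
```

Call:
{"api": "jog_arm", "payload": {"series": "-1 0.036 -0.004 -0.007 0; -1 0.073 -0.009 -0.015 0; -1 0.073 -0.009 -0.015 0"}}

```text
clock: 15.23
tool_pos: [0.542, -0.1062, 0.0281]
eef_rot: [0.208, 0.059, 0.976, 0.006]
ft_force: [-6.1, 0.4, 1.3]
finger_gap: 0.0005
```

Call:
{"api": "jog_arm", "payload": {"series": "-1 0.036 -0.004 -0.005 0; -1 0.073 -0.009 -0.009 0; -1 0.073 -0.009 -0.009 0"}}

```text
clock: 15.48
tool_pos: [0.5439, -0.1064, 0.0276]
eef_rot: [0.208, 0.059, 0.976, 0.006]
ft_force: [-6.4, -0.2, 1.4]
finger_gap: 0.0008
```

Call:
{"api": "jog_arm", "payload": {"series": "-1 0.03 -0.004 -0.003 0; -1 0.06 -0.007 -0.006 0; -1 0.06 -0.007 -0.006 0"}}

```text
clock: 15.73
tool_pos: [0.5454, -0.1065, 0.0272]
eef_rot: [0.208, 0.059, 0.976, 0.006]
ft_force: [-6.4, -1.2, 0.7]
finger_gap: -0.0
```

```bash
python3 look.py 4
```

```text
15.7333 [ 0.54544287 -0.10651327  0.02719223] [-6.41114855 -1.17437296  0.66206184] [0.00392392 1.22235215 0.00396258]
```

View pics/look4.png

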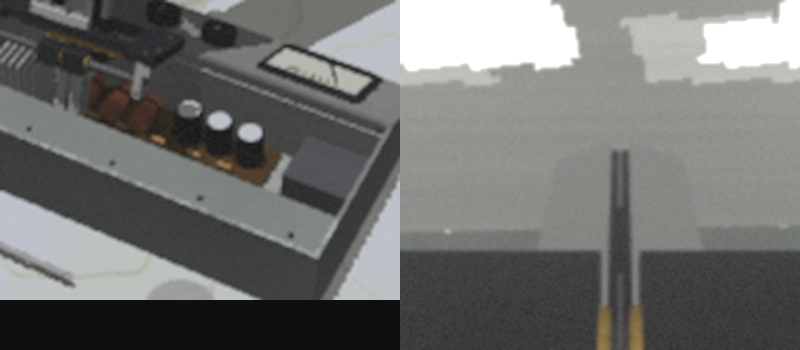

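Call:
{"api": "jog_arm", "payload": {"series": "-1 0.03 -0.004 -0.003 0; -1 0.03 -0.004 -0.003 0"}}

```text
clock: 16.0
tool_pos: [0.5462, -0.1066, 0.027]
eef_rot: [0.208, 0.059, 0.976, 0.006]
ft_force: [-6.8, 0.0, 1.7]
finger_gap: 0.0005
```

Call:
{"api": "jog_arm", "payload": {"series": "-1 0.03 -0.004 -0.002 0; -1 0.03 -0.004 -0.002 0"}}

```text
clock: 16.17
tool_pos: [0.547, -0.1067, 0.0269]
eef_rot: [0.207, 0.059, 0.976, 0.006]
ft_force: [-7.7, 0.3, 1.3]
finger_gap: 0.0007
```

Call:
{"api": "jog_arm", "payload": {"series": "-1 0.03 -0.004 -0.002 0; -1 0.03 -0.004 -0.002 0"}}

```text
clock: 16.33
tool_pos: [0.5478, -0.1068, 0.0267]
eef_rot: [0.207, 0.059, 0.976, 0.006]
ft_force: [-8.1, -0.6, 0.7]
finger_gap: 0.001
```

Call:
{"api": "jog_arm", "payload": {"series": "-1 0.025 -0.003 -0.001 0; -1 0.025 -0.003 -0.001 0"}}

```text
clock: 16.5
tool_pos: [0.5484, -0.1068, 0.0266]
eef_rot: [0.207, 0.059, 0.977, 0.006]
ft_force: [-7.9, -0.7, 0.4]
finger_gap: 0.0005
```

```bash
python3 look.py 5
```

```text
16.5 [ 0.54840433 -0.10681264  0.0265546 ] [-7.92642275 -0.66959428  0.38578042] [-0.00468787  1.44096391 -0.15075022]
```

View pics/look5.png

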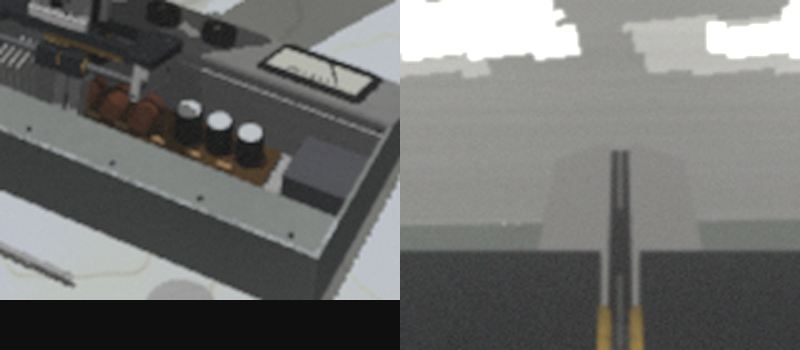

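Call:
{"api": "jog_arm", "payload": {"series": "-1 0.02 -0.002 -0.001 0; -1 0.02 -0.002 -0.001 0"}}

```text
clock: 16.77
tool_pos: [0.5489, -0.1069, 0.0265]
eef_rot: [0.207, 0.059, 0.977, 0.006]
ft_force: [-8.1, -1.1, 0.1]
finger_gap: 0.0002
```

Call:
{"api": "jog_arm", "payload": {"series": "-1 0.02 -0.002 -0.001 0; -1 0.02 -0.002 -0.001 0"}}

```text
clock: 16.93
tool_pos: [0.5496, -0.107, 0.0265]
eef_rot: [0.207, 0.059, 0.976, 0.006]
ft_force: [-6.9, 0.1, -1.0]
finger_gap: 0.0005
```

```bash
python3 look.py 6
```

```text
16.9333 [ 0.54959799 -0.10702464  0.02647722] [-6.92284958  0.09926813 -1.02206179] [ 0.09272997  1.26076963 -0.06587077]
```

View pics/look6.png

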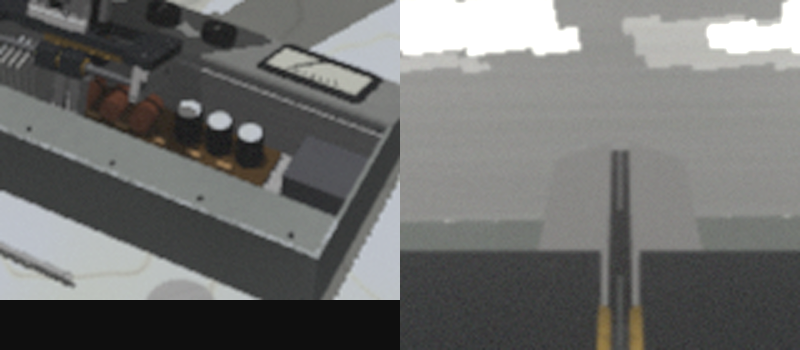

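Call:
{"api": "jog_arm", "payload": {"series": "-1 0 0 0 0; -1 0 0 0 0; -1 0 0 0 0; -1 0 0 0 0; -1 0 0 0 0; -1 0 0 0 0"}}

```text
clock: 17.53
tool_pos: [0.5497, -0.107, 0.0265]
eef_rot: [0.207, 0.059, 0.976, 0.006]
ft_force: [-5.5, -0.8, -1.2]
finger_gap: 0.0006
```

```bash
python3 look.py 7; python3 - <<'E'
import cv2,numpy as np
a=[cv2.resize(cv2.imread(f"pics/look{k}.png")[35:110,250:390],None,fx=2.8,fy=2.8,interpolation=2) for k in (5,7)]
cv2.imwrite("pics/dial.png",np.hstack(a))
E
```

```text
17.5333 [ 0.5497255  -0.10699751  0.02652968] [-5.46050079 -0.81080575 -1.18545751] [-0.06522831  1.20718663 -0.04452106]
```

View pics/dial.png

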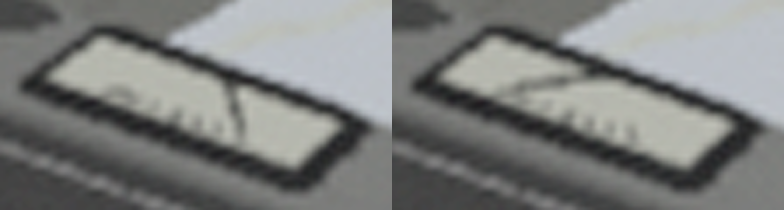

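Call:
{"api": "jog_arm", "payload": {"series": "-1 0 0 0 0; -1 0 0 0 0; -1 0 0 0 0; -1 0 0 0 0; -1 0 0 0 0; -1 0 0 0 0; -1 0 0 0 0; -1 0 0 0 0; -1 0 0 0 0; -1 0 0 0 0; -1 0 0 0 0; -1 0 0 0 0; -1 0 0 0 0; -1 0 0 0 0; -1 0 0 0 0; -1 0 0 0 0"}}

```text
clock: 18.97
tool_pos: [0.5497, -0.107, 0.0265]
eef_rot: [0.207, 0.059, 0.976, 0.006]
ft_force: [-6.7, -0.0, -0.8]
finger_gap: 0.0005
```

Call:
{"api": "jog_arm", "payload": {"series": "-1 -0.1 0.012 0.01 0; -1 -0.2 0.024 0.03 0; -1 -0.3 0.036 0.06 0; -1 -0.4 0.048 0.09 0; -1 -0.5 0.06 0.13 0; -1 -0.6 0.072 0.17 0; -1 -0.7 0.084 0.22 0; -1 -0.8 0.096 0.27 0; -1 -0.9 0.108 0.3 0; -1 -1 0.12 0.3 0; -1 -1 0.12 0.3 0"}}

```text
clock: 19.88
tool_pos: [0.5208, -0.1039, 0.0368]
eef_rot: [0.209, 0.059, 0.976, 0.005]
ft_force: [-0.1, -0.2, 0.8]
finger_gap: 0.0006
```

Call:
{"api": "jog_arm", "payload": {"series": "-1 0 0 0.3 0; -1 0 0 0.8 0; -1 0 0 1.6 0; -1 0 0 2.6 0; -1 0 0 3.6 0; -1 0 0 4.6 0; -1 0 0 5.6 0; -1 0 0 6.4 0; -1 0 0 7 0; -1 0 0 7 0; -1 0 0 7 0; -1 0 0 7 0"}}

```text
clock: 20.88
tool_pos: [0.5204, -0.1036, 0.2452]
eef_rot: [0.208, 0.059, 0.976, 0.006]
ft_force: [0.4, 0.5, -0.6]
finger_gap: 0.0008
```

```bash
python3 look.py 8; python3 - <<'E'
from h import *
import cv2
for n in("wrist","scene","side"): cv2.imwrite(f"pics/{n}9.png",manip.get_image(n)[:,:,::-1])
a=cv2.imread("pics/look8.png")[35:110,250:390]
b=cv2.imread("pics/wrist9.png")[60:200,100:380]
cv2.imwrite("pics/end.png",np.vstack([cv2.resize(a,(560,300)),cv2.resize(b,(560,280))]))
d=np.hstack([cv2.imread("pics/side0.png")[160:420,200:400],cv2.imread("pics/side9.png")[160:420,200:400],cv2.imread("pics/scene9.png")[100:360,130:430]])
cv2.imwrite("pics/end2.png",d)
E
```

```text
20.8833 [ 0.52044162 -0.1035597   0.24515146] [ 0.35429935  0.50777087 -0.63341559] [-0.00254879  0.10856219 -0.00094428]
```

View pics/end.png

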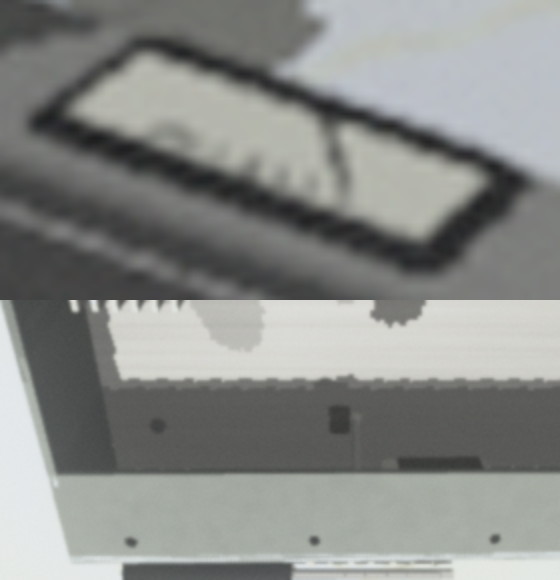

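View pics/end2.png

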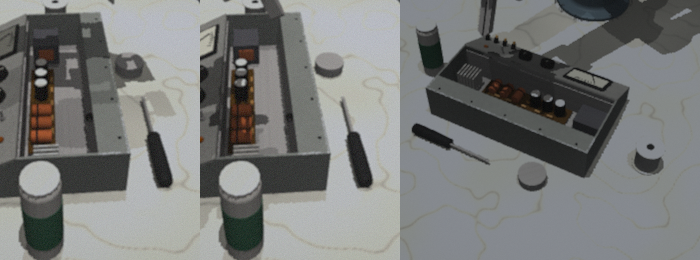

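```bash
python3 -c "
from station import manip
print(manip.sign_off())"
```

```text
the job is handed in; nothing more can be done
None
```

I checked the interlock and handed the job in at about 21 s. The roller arm clicked, I held it for about 2 s, and it swung back with the needle at zero.

**Tilting the hand:** An upright finger would have met the ledge first, and the moves only allow shifts and yaw. I tilted the hand by about 24° by repeatedly commanding poses beyond the arm's reach, and it kept that tilt when I brought it back.

**First push:** The flat of the fingers met the roller from below and the force climbed to about 8 N without useful motion. I backed off, raised the fingertips to roller height and re-centred them.

**Second push:** I pushed along the roller's arc in small steps.
- **Free play:** about 0.3 rad at 1–2 N.
- **Firm spring:** 6–8 N.
- **Click:** the wrist force dropped from about 8 N to between 5.5 and 7 N, and the scene camera showed the needle across the dial.

I stopped there, short of the hard stop. The highest force reading was about 8 N, at the ends of moves.

**Last checks:** The needle is back at its start position, the roller hangs where it first did, and the hand is well clear with only sensor noise on the force. By eye, the spray can, tin and screwdriver have not moved, and the reel of solder shows nothing out of place. I did not measure their positions numerically. None of these last checks failed or disagreed.

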